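# Fold up the splash guard and hold the enabling plunger

### The job

Get the wax injection nest ready for a shot: fold up its left, right and back splash-guard panels until each stands fully upright, and only then press the black enabling plunger about half way down, so that the green band on its stem is at the collar. The plunger is sprung and trips if it is pushed to the bottom, so press gently; finish while still holding it half way down, and leave the mould in the nest and the other things on the bench where they are.

Things in the scene. Friction and masses are not known exactly. Their poses are not given: they have to be found in the camera images.
- nest: Fixed grey plinth, 104 x 100 mm, 30 mm high, with a pink mould lying on top between small steel guides and a low aluminium lip at the front. Origin: centre of its underside, on the bench. Its x axis points to its back, y to its left, z up; it stands turned by up to about 15 degrees. The mould's top and the lip's top are about 50 mm above the bench; folded-up panels reach 92 mm.
- panel_left (a joint): Hinge of the left guard panel (white plate 100 mm long, reaching 59 mm from its hinge, 4 mm thick): 0 = lying flat outwards, 1.571 rad = upright, against its stop. The hinge is stiff enough to stay at any angle (0.05 N m, about 1 N at the pin). The hinge line is horizontal, 33 mm above the bench, along the nest's x axis at nest y = +54 mm; the panel spans nest x = -50 to +50 mm.
- panel_right (a joint): Hinge of the right guard panel (white plate 100 mm long, reaching 59 mm from its hinge, 4 mm thick): 0 = lying flat outwards, 1.571 rad = upright, against its stop. The hinge is stiff enough to stay at any angle (0.05 N m, about 1 N at the pin). The hinge line is horizontal, 33 mm above the bench, along the nest's x axis at nest y = -54 mm; the panel spans nest x = -50 to +50 mm.
- panel_back (a joint): Hinge of the back guard panel (white plate 100 mm long, reaching 59 mm from its hinge, 4 mm thick): 0 = lying flat outwards, 1.571 rad = upright, against its stop. The hinge is stiff enough to stay at any angle (0.05 N m, about 1 N at the pin). The hinge line is horizontal, 33 mm above the bench, along the nest's y axis at nest x = +56 mm; the panel spans nest y = -50 to +50 mm.
- panel_left_pin (a point): Centre of the gripping length of the orange round grip pin (9 mm diameter, 46 mm long, 13 mm ball at its end) that sticks out of the free edge of the left panel, towards the robot (nest -x); it lies 55.5 mm from the hinge line, on the panel's mid-plane, and 28 mm beyond the panel's end. The pin is parallel to the hinge. The point turns with the panel.
- panel_right_pin (a point): Centre of the gripping length of the orange round grip pin (9 mm diameter, 46 mm long, 13 mm ball at its end) that sticks out of the free edge of the right panel, towards the robot (nest -x); it lies 55.5 mm from the hinge line, on the panel's mid-plane, and 28 mm beyond the panel's end. The pin is parallel to the hinge. The point turns with the panel.
- panel_back_pin (a point): Centre of the gripping length of the orange round grip pin (9 mm diameter, 46 mm long, 13 mm ball at its end) that sticks out of the free edge of the back panel, to the right (nest -y); it lies 55.5 mm from the hinge line, on the panel's mid-plane, and 28 mm beyond the panel's end. The pin is parallel to the hinge. The point turns with the panel.
- switch: Fixed grey housing of the enabling plunger, 90 x 74 mm, 34 mm high, with a dark collar up to 36 mm. Origin: centre of its underside, on the bench. It stands either to the right or to the left of the nest.
- plunger (a joint): Travel of the plunger, m: 0 = fully out, 0.026 = bottom; grows as it is pressed straight down. Spring: 2.4 N at first, plus 0.4 N per mm (7.6 N half way, 0.013). Trips beyond 0.021. Not to be pressed beyond 0.006 while a panel is down. From the collar up the stem is white (9 mm), green (8 mm), red; the green band sinks into the collar at 0.009 to 0.017.
- plunger_top (a point): Centre of the top of the plunger's round flat black cap (44 mm diameter, 10 mm thick), 74 mm above the bench when fully out; moves down with it.
- nest_mould: Pink rubber mould, 74 x 50 x 21 mm, lying in the nest; must stay. Origin: centre of its underside.
- talc_pot: Bystander: round white plastic pot, 71 mm diameter, 45 mm high. Origin: centre of its underside.
- spare_mould: Bystander: pink rubber mould, 80 x 57 x 23 mm. Origin: centre of its underside.
- open_mould: Bystander: opened mould half, dark pink on cream, 86 x 66 x 24 mm. Origin: centre of its underside.
There are look-alikes about, which are no part of the job. Of the things like the switch, leave any that is brown; of the rest the larger one is meant.

How it is judged (in metres and radians):
On the way, in this order (a step that is already met when the one before it is completed fails the run):
1. all three guard panels stand upright (value of joint each of panel_left, panel_right, panel_back above 1.45 rad), for 0.2 s.
2. the plunger is held half way down, with the panels still up (all of step 1 and value of joint plunger between 0.008 and 0.018 m), for 0.3 s.
At the end, for the whole second after the job is handed in: All three panels stand at more than 1.45 rad (83 degrees), the robot holds the plunger still at 8 to 18 mm of its 26 mm travel, and the mould in the nest and the three bystanders are within 20 mm of where they were (all of step 2 and velocity of joint plunger between -0.01 and 0.01 m/s and contact force between any of the fingers, the arm and plunger above 2 N and distance of each of nest_mould, talc_pot, spare_mould, open_mould from where it was at the start of the episode below 0.02 m); the arm keeps its last pose, push and grip.
It fails at once if the plunger is pushed through to the bottom (beyond 21 mm) (value of joint plunger above 0.021 m).
It fails at once if the plunger is pressed (beyond 6 mm) while a panel is not up (value of joint plunger above 0.006 m and value of joint any of panel_left, panel_right, panel_back below 1.4 rad).
It fails at once if the mould in the nest or a bystander is pushed away (20 mm) (distance of any of nest_mould, talc_pot, spare_mould, open_mould from where it was at the start of the episode above 0.02 m).
It also fails if it takes over 70 s, if anything falls off the work surface, if the arm or the gripper's body presses on something with over 40 N, if the wrist force passes 120 N, or if a joint passes its speed limit or range.

### The arm

A 6-joint arm with a two-finger parallel gripper is mounted at the origin on a cart in front of the work surface, level with it; the furniture and walls round the work are solid. World frame = base frame: x ahead of the robot, y to its left, z up, the work surface at z = 0. Lengths are in mm, angles in rad, forces in N, time in s.
With the tool pointing down it reaches from about 350 to 775 mm from the base axis. Payload 7.3 kg.
Tool frame: the origin (TCP) lies midway between the tips of the shut fingers; the grasp point (between the pads) lies 19 mm behind it; z points along the fingers, y is the direction in which the jaws open and shut (so a half turn about z gives the same grasp; the last joint's range is limited). The gripper opens to 92 mm and grips with 3 to 60 N. Pads are 19 mm wide; open, the fingers measure 130 mm over their backs; the gripper's body (75 mm by 190 mm) begins 47 mm behind the grasp point.
Start: joints at [1.154, 0.342, 1.524, -0, 1.275, -0.146], TCP at [140.423, 505.892, 226.741] pointing down, gripper open.
Joint ranges: [-2.53, 2.53], [-0.77, 2.02], [0.04, 2.7], [-1, 4.14], [0.28, 2.66], [-3.11, 3.11]. Speed limits (rad/s): [2.57, 2.57, 3.14, 3.14, 3.14, 3.14].

### API

Orientations are given as [roll, pitch, yaw] about the fixed x, y, z axes, in that order (R = Rz(yaw) Ry(pitch) Rx(roll)).
In Python, from plant import sensors, imaging, ticket gives the robot as it stands. The module is installed in compiled form; this text tells all that it offers.
- The arm moves only by the tool arm_command, never from a script. Its argument "increments" is one flat list of numbers, 5 for each row, row after row: the closure, from 0 (fully open) to 1 (shut), then the shift along the tool's x, y, z in mm, then the turn about the tool's z in degrees. In form: [hand, dx, dy, dz, spin, hand, dx, dy, dz, spin, ...]. A call has 1 to 20 rows; each row is the pose to reach, as a shift and turn from the pose commanded when the call began, along the tool's axes at that moment; what a row does not reach only later rows make up. A row lasts 1/8 s, in which the tool goes at most 62.5 mm and 10.7 degrees, less where a joint would pass 70% of its speed; a pose out of reach is approached as far as the arm can. A call with a gripper value outside its range is refused whole. The fingers move at their own pace and stop on an object; the grip force is fixed at half the most. Time passes only in rows, so rows that repeat a pose let the fingers close. It gives the time, the measured TCP pose, the force and the opening at its end, in the units of the state.
- sensors.get_obs(): the state, without advancing time (a new reading comes with each control period).
- imaging.capture(name): name is "scene" or "top" or "wrist"; returns the picture (400x640x3 uint8, blue, green, red); there is no depth.
- imaging.calibration(name): a dict with "fx", "fy", "cx", "cy" (pixels), "world_to_cam" (4x4, takes a point from world to camera coordinates); the wrist camera has in their place "hand_eye" (4x4, takes a point from camera to tool coordinates, whose origin is the TCP and whose axes are the flange's). Camera axes: x right, y down, z forward; pixel columns grow to the right and rows downward; lengths in mm; the calibration is good to about 2 mm. A picture is of the moment at which its call begins: read the wrist's pose just before it. calibration takes no time and is no camera call.
- ticket.close_job(): hands the job in, once; it reports no verdict.
The state is a dict: "time": time; "joint_positions": joint angles; "dq": joint speeds; "tau": joint torques, N m; "tool_pos": TCP position; "tcp_rot": TCP orientation; "contact_force": force on the tool from outside, world axes, zero at the start; "moment": the same for the moment, N m; "grip_width": finger opening in mm.
Only numpy, scipy, OpenCV 4.12 (cv2) and the standard library are available. Lean on these libraries where they do the work, as an engineer would, in place of code of your own. Each camera call takes 0.05 s, during which the arm holds its last target. There are 200 camera calls.

## Working session

There is one attempt and no reset: what is moved stays moved. The work goes in short steps, Python scripts to look and compute and a tool call to move; the robot and the scene stay as the last step left them, time stands still between calls to the robot, and variables do not carry over. Pictures are saved under pics/ and viewed, about 8 in all and at most 12, crops included, and the job is handed in when it is done.

Besides the shell and the picture viewer there is one more tool, called after "Request:" by a JSON object that holds its "method" and its "body", one argument or row to a line. arm_command: Moves the arm, as the interface text tells. Its arguments: {"type":"object","properties":{"increments":{"type":"array","items":{"type":"number"}}},"required":["increments"]}

```bash
mkdir -p pics
python3 - <<'E'
from plant import sensors, imaging
import cv2
o=sensors.get_obs(); print({k:o[k] for k in ("time","tool_pos","tcp_rot","grip_width","contact_force")})
for n in ("top","scene"):
    cv2.imwrite(f"pics/{n}1.png",imaging.capture(n)); print(imaging.calibration(n))
print(imaging.calibration("wrist"))
E
```

```text
{'time': 0.0, 'tool_pos': array([140.24650627, 505.50453956, 226.05921343]), 'tcp_rot': array([-3.14007061e+00, -2.03977972e-04,  2.87084088e+00]), 'grip_width': 91.98057904363596, 'contact_force': array([ 0.01404498, -0.88943892, -0.06542558])}
{'fx': 486.77271217244765, 'fy': 486.77271217244765, 'cx': 323.5444120298938, 'cy': 199.5748153841941, 'world_to_cam': array([[-2.00359915e-02, -9.99788256e-01,  4.69074029e-03,
        -1.73048477e+00],
       [-9.94271231e-01,  1.94323034e-02, -1.05105208e-01,
         5.18082199e+02],
       [ 1.04991800e-01, -6.76975517e-03, -9.94450045e-01,
         1.43622030e+03],
       [ 0.00000000e+00,  0.00000000e+00,  0.00000000e+00,
         1.00000000e+00]])}
{'fx': 426.9715662046104, 'fy': 426.9715662046104, 'cx': 317.92233743734965, 'cy': 209.29065400296633, 'world_to_cam': array([[ 5.27169475e-01, -8.49722673e-01, -7.98264217e-03,
        -3.07366859e+02],
       [-6.34912362e-01, -3.87622416e-01, -6.68307681e-01,
         3.89469383e+02],
       [ 5.64781938e-01,  3.57379688e-01, -7.43842135e-01,
         1.29571453e+03],
       [ 0.00000000e+00,  0.00000000e+00,  0.00000000e+00,
         1.00000000e+00]])}
{'fx': 337.7007646075359, 'fy': 337.7007646075359, 'cx': 319.31773393477835, 'cy': 200.8501039183193, 'hand_eye': array([[ 8.79763866e-04, -9.55495076e-01, -2.95005739e-01,
         7.90435378e+01],
       [ 9.99999257e-01,  1.08943707e-03, -5.46391224e-04,
         4.43607793e-02],
       [ 8.43464313e-04, -2.95005039e-01,  9.55495325e-01,
        -1.58584530e+02],
       [ 0.00000000e+00,  0.00000000e+00,  0.00000000e+00,
         1.00000000e+00]])}
```

View pics/top1.png

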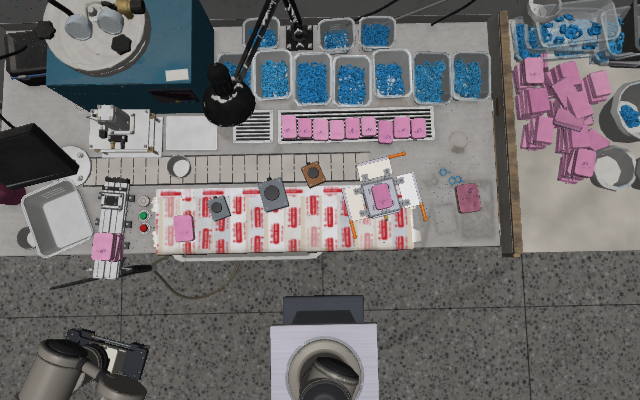

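View pics/scene1.png

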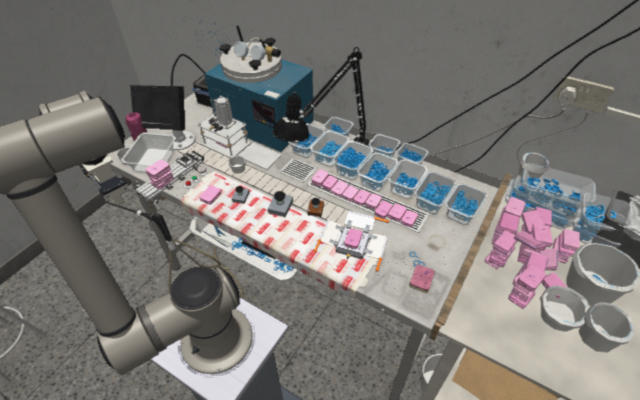

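Top view: nest at about (380,197), turned; the larger grey switch is at (272,195), the small grey one at (219,208) and the brown one at (313,174). Next I'll enlarge.

Run:
```python
import cv2
i=cv2.imread("pics/top1.png")[148:243,335:435]
cv2.imwrite("pics/c1.png",cv2.resize(i,None,fx=6,fy=6,interpolation=cv2.INTER_CUBIC))
i=cv2.imread("pics/top1.png")[160:230,205:335]
cv2.imwrite("pics/c2.png",cv2.resize(i,None,fx=6,fy=6,interpolation=cv2.INTER_CUBIC))
```

```text
(no output)
```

View pics/c1.png

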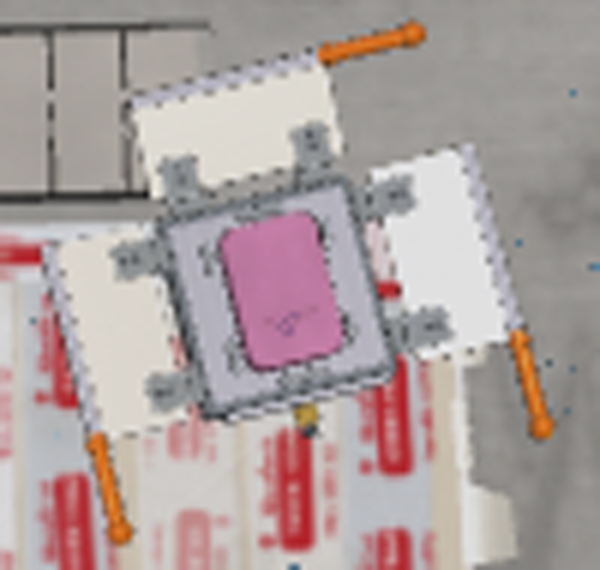

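View pics/c2.png

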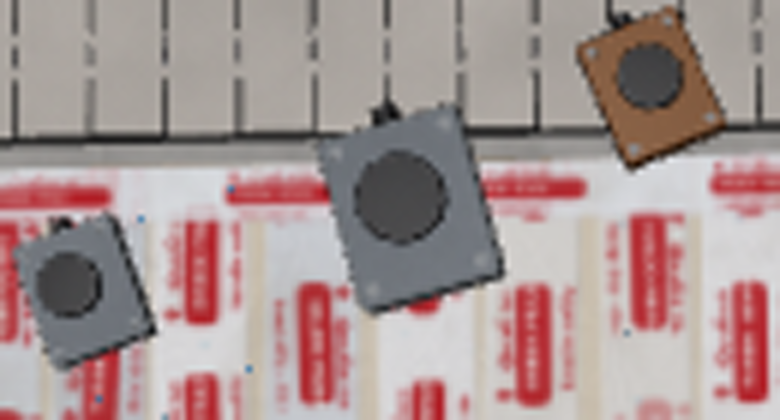

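Left pin runs from (97,440) to its ball at (120,533) in the crop. The right pin runs (517,335)→(542,428), the back pin (325,55)→(415,34). The switch cap is at (401,197) in crop 2. Now I'll fit the nest pose.

```bash
cat > h.py <<'E'
import numpy as np
from plant import imaging, sensors
from scipy.spatial.transform import Rotation as R
from scipy.optimize import least_squares
def cam(n):
    c=imaging.calibration(n)
    if n=="wrist":
        o=sensors.get_obs(); T=np.eye(4); T[:3,:3]=R.from_euler("xyz",o["tcp_rot"]).as_matrix(); T[:3,3]=o["tool_pos"]
        return c,np.linalg.inv(T@c["hand_eye"])
    return c,c["world_to_cam"]
def back(cw,px,z):
    c,W=cw; C=np.linalg.inv(W); d=C[:3,:3]@[(px[0]-c["cx"])/c["fx"],(px[1]-c["cy"])/c["fy"],1]
    return C[:3,3]+d*(z-C[2,3])/d[2]
def proj(cw,P):
    c,W=cw; q=W[:3,:3]@P+W[:3,3]; return np.array([c["fx"]*q[0]/q[2]+c["cx"],c["fy"]*q[1]/q[2]+c["cy"]])
E
python3 - <<'E'
from h import *
c=cam("top")
cr=lambda u,v,ox,oy:(ox+(u+.5)/6-.5,oy+(v+.5)/6-.5)
px=[(97,440),(120,533),(517,335),(542,428),(325,55),(415,34)]
M=np.array([(-50,109.5),(-93,109.5),(-50,-109.5),(-93,-109.5),(111.5,-50),(111.5,-93)])
W=np.array([back(c,cr(u,v,335,148),33)[:2] for u,v in px]); print(W.round(1))
def f(p): 
    a=p[2];r=np.array([[np.cos(a),-np.sin(a)],[np.sin(a),np.cos(a)]]); return (M@r.T+p[:2]-W).ravel()
s=least_squares(f,[500,-100,.2]); print(s.x,f(s.x).reshape(-1,2).round(1))
a=s.x[2];r=np.array([[np.cos(a),-np.sin(a)],[np.sin(a),np.cos(a)]])
for n,m in (("L",(-78,109.5)),("R",(-78,-109.5)),("B",(111.5,-78))): print(n,r@m+s.x[:2])
print("mould",back(c,cr(285,290,335,148),50))
print("cap",back(c,cr(401,197,205,160),74), back(c,cr(412,208,205,160),34))
E
```

```text
[[ 451.8  -91.8]
 [ 405.5 -102. ]
 [ 500.1 -302.8]
 [ 453.4 -313.3]
 [ 643.7 -211.8]
 [ 653.6 -257.6]]
[ 5.23142508e+02 -1.87667657e+02  2.16525893e-01] [[-1.   0.3]
 [ 3.3  1.3]
 [-2.3 -2.5]
 [ 2.5 -1.2]
 [-0.9 -0.8]
 [-1.6  3. ]]
L [423.43907586 -97.48187312]
R [ 470.4885848  -311.36815998]
B [ 648.79631004 -239.89190437]
mould [ 523.0603721  -185.50975806   50.        ]
cap [536.9490831  139.74581135  74.        ] [536.21521656 138.33471831  34.        ]
```

```bash
cat >> h.py <<'E'
def inc(*targets):
    "world TCP targets (x,y,z,yaw deg) -> tool increments from the measured pose"
    o=sensors.get_obs(); p=o["tool_pos"]; r=R.from_euler("xyz",o["tcp_rot"]).as_matrix(); yaw=np.degrees(o["tcp_rot"][2])
    print("t",round(o["time"],2),"pos",p.round(1),"yaw",yaw.round(2),"F",o["contact_force"].round(1),"w",round(o["grip_width"],1),"q",np.round(o["joint_positions"],2))
    for t in targets:
        d=r.T@(np.array(t[:3])-p); s=-((t[3]-yaw+180)%360-180); print(d.round(1),round(s,1))
E
python3 -c "
from h import *
inc((649,-240,180,102.4))"
```

```text
t 0.1 pos [140.3 505.6 226.1] yaw 164.49 F [ 0.3  0.  -0.4] w 91.5 q [ 1.15  0.34  1.52 -0.    1.28 -0.15]
[-689.6 -582.3   46.8] 62.1
```

Request:
{"method": "arm_command", "body": {
  "increments": [0.56,-345,-291,0,31,0.56,-345,-291,0,31,0.56,-345,-291,0,31,0.56,-345,-291,0,31,0.56,-345,-291,0,31,0.56,-345,-291,0,31,0.56,-345,-291,0,31,0.56,-690,-582,0,62,0.56,-690,-582,47,62,0.56,-690,-582,47,62,0.56,-690,-582,47,62,0.56,-690,-582,47,62,0.56,-690,-582,47,62,0.56,-690,-582,47,62,0.56,-690,-582,47,62,0.56,-690,-582,47,62,0.56,-690,-582,47,62,0.56,-690,-582,47,62]
}}

```text
time: 2.35
tool_pos: [649.4, -238.3, 180.3]
tcp_rot: [3.141, -0.0, 1.79]
contact_force: [0.0, 0.7, 0.9]
grip_width: 40.3
```

Run:
```python
from h import *
import cv2
inc((649,-240,60,102.4))
c=cam("wrist"); i=imaging.capture("wrist"); cv2.imwrite("pics/w1.png",i)
print(proj(c,np.array([649,-240,33])))
```

```text
t 2.35 pos [ 649.4 -238.3  180.3] yaw 102.55 F [0.  0.7 0.9] w 40.3 q [-0.46  0.69  1.06  0.    1.39 -0.68]
[ -1.6  -0.8 120.3] 0.2
[317.58981892 187.12607542]
```

View pics/w1.png

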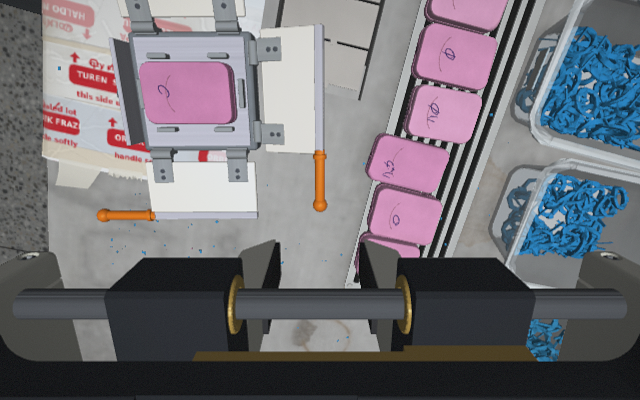

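Wrist view: the back pin runs from its root (320,151) to its ball (320,205). The right pin runs root (155,215) to ball (103,215). I'll refit from here.

Run:
```python
from h import *
c=cam("wrist")
for p in [(320,151),(320,205),(155,215),(103,215)]: print(back(c,p,33).round(1))
W=np.array([back(c,p,33)[:2] for p in [(320,151),(320,205),(155,215),(103,215)]])
M=np.array([(111.5,-50),(111.5,-98),(-50,-109.5),(-98,-109.5)])
def f(p): 
    a=p[2];r=np.array([[np.cos(a),-np.sin(a)],[np.sin(a),np.cos(a)]]); return (M@r.T+p[:2]-W).ravel()
s=least_squares(f,[500,-100,.2]); print(s.x,f(s.x).reshape(-1,2).round(1))
```

```text
[ 643.9 -206.6   33. ]
[ 655.2 -256.8   33. ]
[ 502.7 -301.3   33. ]
[ 453.9 -312.2   33. ]
[ 5.25301795e+02 -1.83890197e+02  2.23485368e-01] [[ 1.2 -1.3]
 [ 0.6  2.1]
 [-1.9 -0.5]
 [ 0.1 -0.2]]
```

Request:
{"method": "arm_command", "body": {
  "increments": [0.56,1.5,1.5,60,0,0.56,1.5,1.5,110,0,0.56,1.5,1.5,140,0,0.56,1.5,1.5,155,0,0.56,1.5,1.5,166,0,0.56,1.5,1.5,166,0]
}}

```text
time: 3.15
tool_pos: [650.9, -237.6, 14.1]
tcp_rot: [3.141, 0.0, 1.789]
contact_force: [0.6, 0.4, 0.9]
grip_width: 40.5
```

Request:
{"method": "arm_command", "body": {
  "increments": [0.75,0,0,0,0,0.85,0,0,0,0,0.9,0,0,0,0,1,0,0,0,0,1,0,0,0,0]
}}

```text
time: 3.78
tool_pos: [649.9, -237.9, 13.4]
tcp_rot: [-3.14, -0.001, 1.789]
contact_force: [-3.7, -1.5, -1.5]
grip_width: 7.6
```

```bash
python3 -c "
from h import *
inc()
print(sensors.get_obs()['moment'])"
```

```text
t 3.77 pos [ 649.9 -237.9   13.4] yaw 102.48 F [-3.7 -1.5 -1.5] w 7.6 q [-0.46  0.85  1.23 -0.    1.06 -0.68]
[-0.33534034  0.62995394  0.07036866]
```

Request:
{"method": "arm_command", "body": {
  "increments": [1,0,-0.2,-4.8,0,1,0,-0.8,-9.6,0,1,0,-1.9,-14.4,0,1,0,-3.3,-19,0,1,0,-5.2,-23.5,0,1,0,-7.4,-27.8,0,1,0,-10,-31.8,0,1,0,-13,-35.7,0,1,0,-16.3,-39.2,0,1,0,-19.8,-42.5,0]
}}

```text
time: 5.03
tool_pos: [624.9, -242.3, 49.6]
tcp_rot: [-3.127, -0.007, 1.788]
contact_force: [-11.3, -9.4, -29.0]
grip_width: 7.9
```

Request:
{"method": "arm_command", "body": {
  "increments": [1,0,-3.9,-3,0,1,0,-8,-5.6,0,1,0,-12.2,-7.8,0,1,0,-16.7,-9.7,0,1,0,-21.3,-11.1,0,1,0,-26.1,-12.2,0,1,0,-30.9,-12.8,0,1,0,-35.7,-13,0,1,0,-37,-13,0,1,0,-37,-13,0]
}}

```text
time: 6.28
tool_pos: [596.6, -247.4, 62.9]
tcp_rot: [3.14, -0.005, 1.789]
contact_force: [18.3, 0.0, -38.5]
grip_width: 7.8
```

```bash
python3 -c "
from h import *
inc()
import cv2
cv2.imwrite('pics/w2.png',imaging.capture('wrist'))"
```

```text
t 6.28 pos [ 596.6 -247.4   62.9] yaw 102.48 F [ 18.3   0.  -38.5] w 7.8 q [-0.51  0.72  1.36  0.01  1.07 -0.73]
```

View pics/w2.png

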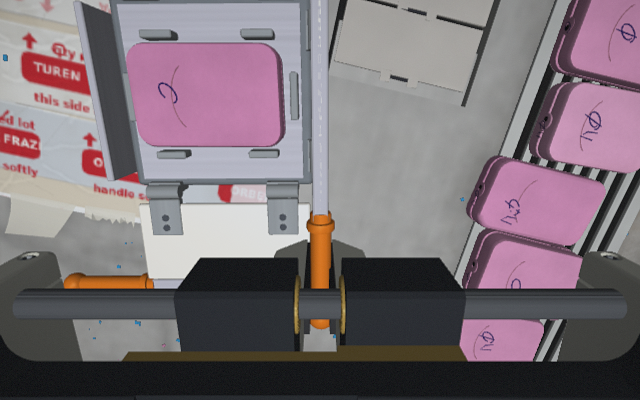

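Request:
{"method": "arm_command", "body": {
  "increments": [0.8,0,0,0,0,0.6,0,0,0,0,0.56,0,0,0,0,0.56,0,0,0,0,0.56,0,0,-30,0,0.56,0,0,-75,0,0.56,0,0,-75,0]
}}

```text
time: 7.2
tool_pos: [597.3, -251.2, 149.0]
tcp_rot: [3.135, 0.006, 1.789]
contact_force: [-0.1, 0.5, -0.3]
grip_width: 40.2
```

```bash
python3 -c "
from h import *
inc((472.7,-309.5,140,12.5))"
```

```text
t 7.2 pos [ 597.3 -251.2  149. ] yaw 102.47 F [-0.1  0.5 -0.3] w 40.2 q [-0.52  0.63  1.27  0.    1.23 -0.73]
[ -30.  -134.3    8.3] 90.0
```

Request:
{"method": "arm_command", "body": {
  "increments": [0.56,-15,-50,8,10,0.56,-30,-90,8,20,0.56,-30,-134,8,30,0.56,-30,-134,8,40,0.56,-30,-134,8,50,0.56,-30,-134,8,60,0.56,-30,-134,8,70,0.56,-30,-134,8,80,0.56,-30,-134,8,90,0.56,-30,-134,8,90,0.56,-30,-134,8,90]
}}

```text
time: 8.57
tool_pos: [470.7, -308.1, 136.0]
tcp_rot: [-3.141, 0.0, 0.221]
contact_force: [-0.4, -0.0, -0.5]
grip_width: 40.4
```

```bash
python3 -c "
from h import *
import cv2
inc((472.7,-309.5,14,12.5))
c=cam('wrist'); cv2.imwrite('pics/w3.png',imaging.capture('wrist'))
print(proj(c,np.array([472.7,-309.5,33])))"
```

```text
t 8.57 pos [ 470.7 -308.1  136. ] yaw 12.67 F [-0.4 -0.  -0.5] w 40.4 q [-0.72  0.5   1.55  0.    1.1   0.63]
[  1.6   1.8 122. ] 0.2
[320.70446216 198.97334512]
```

View pics/w3.png

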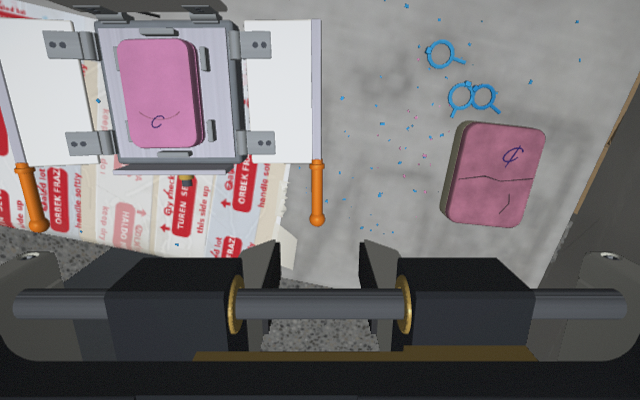

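Right pin: root (317,160), ball (317,220), so it sits about 1.8 mm to the −y side of the tool's middle.

Request:
{"method": "arm_command", "body": {
  "increments": [0.56,3,-1.5,45,0,0.56,3,-1.5,85,0,0.56,3,-1.5,110,0,0.56,3,-1.5,122,0,0.56,3,-1.5,122,0]
}}

```text
time: 9.25
tool_pos: [473.4, -306.0, 13.8]
tcp_rot: [-3.141, 0.001, 0.219]
contact_force: [-0.1, -0.1, 0.0]
grip_width: 40.0
```

Request:
{"method": "arm_command", "body": {
  "increments": [0.75,0,0,0,0,0.85,0,0,0,0,0.9,0,0,0,0,1,0,0,0,0,1,0,0,0,0]
}}

```text
time: 9.88
tool_pos: [473.5, -305.4, 14.2]
tcp_rot: [-3.14, 0.0, 0.218]
contact_force: [0.7, 3.7, 1.2]
grip_width: 8.0
```

Request:
{"method": "arm_command", "body": {
  "increments": [1,0,-0.2,-4.6,0,1,0,-0.8,-9.2,0,1,0,-1.9,-13.8,0,1,0,-3.3,-18.2,0,1,0,-5.2,-22.4,0,1,0,-7.4,-26.5,0,1,0,-10,-30.3,0,1,0,-13,-34,0,1,0,-16.3,-37.3,0,1,0,-19.8,-40.4,0]
}}

```text
time: 11.12
tool_pos: [469.6, -288.1, 55.6]
tcp_rot: [3.139, -0.001, 0.218]
contact_force: [-1.1, -5.0, -0.7]
grip_width: 8.0
```

Request:
{"method": "arm_command", "body": {
  "increments": [1,0,-3.9,-2.9,0,1,0,-8,-5.3,0,1,0,-12.2,-7.4,0,1,0,-16.7,-9.2,0,1,0,-21.3,-10.5,0,1,0,-26.1,-11.5,0,1,0,-30.9,-12.1,0,1,0,-35.7,-12.3,0,1,0,-38,-12.3,0,1,0,-38,-12.3,0]
}}

```text
time: 12.38
tool_pos: [461.3, -251.2, 69.2]
tcp_rot: [3.138, -0.001, 0.218]
contact_force: [-4.4, -4.6, 10.7]
grip_width: 7.7
```

```bash
python3 -c "
from h import *
inc()"
```

```text
t 12.38 pos [ 461.3 -251.2   69.2] yaw 12.51 F [-4.4 -4.6 10.7] w 7.7 q [-0.64  0.52  1.73 -0.    0.89  0.71]
```

Request:
{"method": "arm_command", "body": {
  "increments": [1,0,-2,0,0,1,0,-2,0,0,0.8,0,0,0,0,0.56,0,0,0,0,0.56,0,0,0,0,0.56,0,0,-30,0,0.56,0,0,-75,0,0.56,0,0,-75,0]
}}

```text
time: 13.38
tool_pos: [462.7, -250.5, 144.9]
tcp_rot: [3.137, -0.004, 0.218]
contact_force: [1.3, 0.0, 0.0]
grip_width: 40.6
```

```bash
python3 -c "
from h import *
inc((426.1,-91.8,140,12.5))"
```

```text
t 13.38 pos [ 462.7 -250.5  144.9] yaw 12.51 F [1.3 0.  0. ] w 40.6 q [-0.64  0.42  1.65  0.    1.07  0.71]
[  -1.4 -162.9    4.2] 0.0
```

Request:
{"method": "arm_command", "body": {
  "increments": [0.56,-1.4,-50,4,0,0.56,-1.4,-100,4,0,0.56,-1.4,-145,4,0,0.56,-1.4,-163,4,0,0.56,-1.4,-163,4,0,0.56,-1.4,-163,4,0]
}}

```text
time: 14.12
tool_pos: [425.1, -91.9, 137.8]
tcp_rot: [3.141, -0.0, 0.217]
contact_force: [0.5, -0.2, 0.7]
grip_width: 40.4
```

```bash
python3 -c "
from h import *
import cv2
inc((426.1,-91.8,14,12.5))
c=cam('wrist'); cv2.imwrite('pics/w4.png',imaging.capture('wrist'))
print(proj(c,np.array([426.1,-91.8,33])))"
```

```text
t 14.12 pos [425.1 -91.9 137.8] yaw 12.46 F [ 0.5 -0.2  0.7] w 40.4 q [-0.39  0.28  1.89 -0.    0.97  0.96]
[1.000e+00 1.000e-01 1.238e+02] -0.0
[318.57887086 199.10000657]
```

View pics/w4.png

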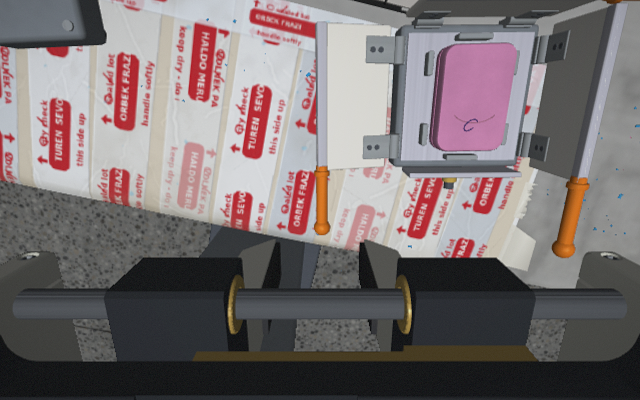

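Left pin: root (322,166), ball (322,228), about 2 mm to +y. The right panel stands upright.

Request:
{"method": "arm_command", "body": {
  "increments": [0.56,0,2,45,0,0.56,0,2,85,0,0.56,0,2,112,0,0.56,0,2,124,0,0.56,0,2,124,0]
}}

```text
time: 14.8
tool_pos: [424.9, -93.3, 13.5]
tcp_rot: [-3.141, 0.001, 0.217]
contact_force: [0.1, -0.3, -0.4]
grip_width: 40.3
```

Request:
{"method": "arm_command", "body": {
  "increments": [0.75,0,0,0,0,0.85,0,0,0,0,0.9,0,0,0,0,1,0,0,0,0,1,0,0,0,0]
}}

```text
time: 15.42
tool_pos: [425.4, -93.4, 14.2]
tcp_rot: [3.14, -0.001, 0.218]
contact_force: [-0.0, -5.6, -0.8]
grip_width: 8.1
```

Tool y points to nest −y, so the left panel folds with +dy.

Request:
{"method": "arm_command", "body": {
  "increments": [1,0,0.2,-4.6,0,1,0,0.8,-9.2,0,1,0,1.9,-13.8,0,1,0,3.3,-18.2,0,1,0,5.2,-22.4,0,1,0,7.4,-26.5,0,1,0,10,-30.3,0,1,0,13,-34,0,1,0,16.3,-37.3,0,1,0,19.8,-40.4,0]
}}

```text
time: 16.68
tool_pos: [430.8, -115.6, 52.4]
tcp_rot: [3.137, -0.002, 0.218]
contact_force: [10.9, -21.0, -38.9]
grip_width: 8.0
```

Request:
{"method": "arm_command", "body": {
  "increments": [1,0,3.9,-2.9,0,1,0,8,-5.3,0,1,0,12.2,-7.4,0,1,0,16.7,-9.2,0,1,0,21.3,-10.5,0,1,0,26.1,-11.5,0,1,0,30.9,-12.1,0,1,0,35.7,-12.3,0,1,0,39,-12.3,0,1,0,39,-12.3,0]
}}

```text
time: 17.92
tool_pos: [437.0, -146.3, 64.6]
tcp_rot: [-3.134, 0.001, 0.216]
contact_force: [11.0, 15.6, -16.3]
grip_width: 7.9
```

```bash
python3 -c "
from h import *
inc()"
```

```text
t 17.93 pos [ 437.  -146.3   64.6] yaw 12.39 F [ 11.   15.6 -16.3] w 7.9 q [-0.49  0.44  1.9   0.01  0.81  0.86]
```

Request:
{"method": "arm_command", "body": {
  "increments": [0.8,0,0,0,0,0.56,0,0,0,0,0.56,0,0,0,0,0.56,0,0,-30,0,0.56,0,0,-85,0,0.56,0,0,-85,0]
}}

```text
time: 18.68
tool_pos: [439.8, -151.6, 155.5]
tcp_rot: [3.136, -0.007, 0.218]
contact_force: [-0.1, -0.5, -0.4]
grip_width: 40.0
```

```bash
python3 -c "
from h import *
inc((537,140,150,12.5))"
```

```text
t 18.68 pos [ 439.8 -151.6  155.5] yaw 12.46 F [-0.1 -0.5 -0.4] w 40.0 q [-0.5   0.31  1.8   0.    1.03  0.86]
[ 157.8 -263.8    5. ] -0.0
```

Request:
{"method": "arm_command", "body": {
  "increments": [1,30,-50,0,0,1,60,-100,0,0,1,90,-150,0,0,1,120,-200,0,0,1,145,-242,0,0,1,158,-264,5,0,1,158,-264,5,0,1,158,-264,5,0]
}}

```text
time: 19.68
tool_pos: [534.3, 140.9, 146.1]
tcp_rot: [3.141, 0.001, 0.218]
contact_force: [0.6, 0.0, 0.1]
grip_width: 0.3
```

```bash
python3 -c "
from h import *
import cv2
inc((537,140,80,12.5))
a=imaging.capture('top')[148:243,335:435]; 
c=cam('wrist'); w=imaging.capture('wrist')
print(proj(c,np.array([537,140,74])))
a=cv2.resize(a,(421,400),interpolation=cv2.INTER_CUBIC); w=w[:,140:520]
cv2.imwrite('pics/w5.png',np.hstack([w,a]))"
```

```text
t 19.68 pos [534.3 140.9 146.1] yaw 12.47 F [0.6 0.  0.1] w 0.3 q [ 0.12  0.47  1.56 -0.    1.11  1.47]
[ 2.5  1.4 66.1] -0.0
[319.99309772 210.17826894]
```

View pics/w5.png

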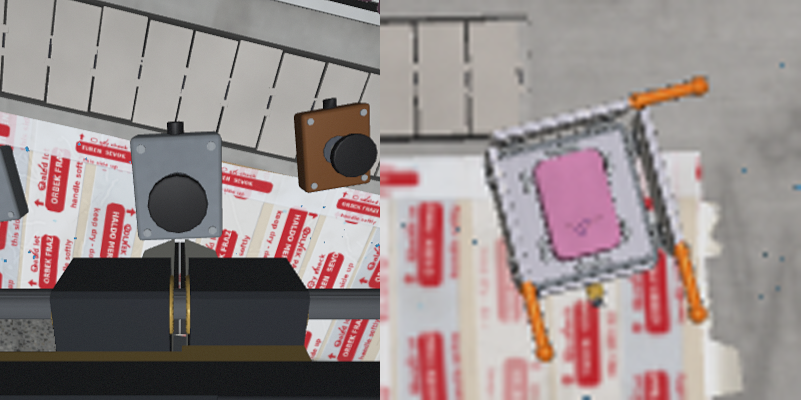

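Cap centre is at (317,203) in the full wrist picture, and the top view shows all three panels upright. Now I'll approach.

Request:
{"method": "arm_command", "body": {
  "increments": [1,6,-1,30,0,1,6,-1,55,0,1,6,-1,66,0,1,6,-1,66,0,1,6,-1,66,0]
}}

```text
time: 20.4
tool_pos: [541.1, 143.8, 81.7]
tcp_rot: [3.141, -0.002, 0.218]
contact_force: [-0.2, 0.9, 0.2]
grip_width: 0.8
```

Request:
{"method": "arm_command", "body": {
  "increments": [1,0,0,2,0,1,0,0,4,0,1,0,0,6,0,1,0,0,8,0,1,0,0,10,0,1,0,0,10,0,1,0,0,10,0]
}}

```text
time: 21.28
tool_pos: [540.5, 144.1, 70.8]
tcp_rot: [-3.142, -0.0, 0.218]
contact_force: [0.0, -0.5, 3.2]
grip_width: 0.1
```

Request:
{"method": "arm_command", "body": {
  "increments": [1,0,0,2,0,1,0,0,4,0,1,0,0,6,0,1,0,0,8,0,1,0,0,9,0,1,0,0,9,0,1,0,0,9,0,1,0,0,9,0]
}}

```text
time: 22.28
tool_pos: [540.5, 144.1, 61.9]
tcp_rot: [-3.142, -0.0, 0.218]
contact_force: [-2.1, 0.0, 7.7]
grip_width: 0.4
```

```bash
python3 -c "
from h import *
import cv2
z=[];f=[]
for k in range(4):
  w=imaging.capture('wrist'); o=sensors.get_obs(); z.append(o['tool_pos'][2]); f.append(o['contact_force'][2])
print(np.round(z,1),np.round(f,1),o['time'])
a=imaging.capture('scene'); s=cv2.resize(a[170:270,240:400],(640,400),interpolation=cv2.INTER_CUBIC)
cv2.imwrite('pics/w6.png',s)"
```

```text
[61.9 61.9 61.9 61.9] [8.  7.5 7.3 6.6] 22.475
```

View pics/w6.png

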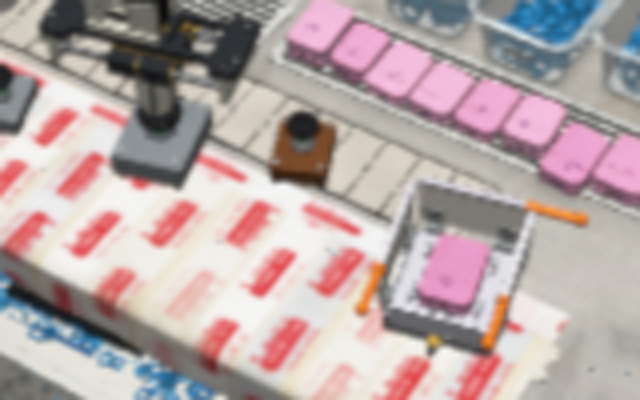

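The scene shows the box of three panels upright around (460,260) with the mould inside. The fingers are on the cap at (155,115), holding at z 61.9, which is about 12 mm of travel. The force of about 7.4 N agrees with that.

```bash
python3 -c "
from plant import ticket
print(ticket.close_job())"
```

```text
the job is handed in; nothing more can be done
None
```

The job is handed in at about 22.5 s of the 70 s. All three panels are folded up and the plunger is held about half way down; no verdict was reported.

- **Panels:** I gripped the pins and folded the back, right and left panels in that order. The last top and scene pictures show all three upright. The left and right pins ended 107.7 mm apart, against 108 mm expected.
- **Plunger:** I pressed the cap of the larger grey switch with the shut fingers and held it there. The tip stood at z 61.9 mm, which is about 12 mm of travel. The force was 6.6–8.0 N, against about 7.2 N expected from the spring at that travel. The green band itself was not visible in the pictures, so half way rests on height and force alone.
- **Mould and bystanders:** The nest mould appears in place in the last picture. I did not measure the bystanders again, but the arm made no contact near them.
- **What disagreed:** The position estimates from the top and wrist cameras differed by 2–4 mm, which I corrected before each grasp. The pull at the pins reached about 39 N while folding the back and left panels. The back pin also seems to have slid about 6 mm in the pads, but the panel still came upright.

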